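Wake the kitchen scale and zero it with the bowl on

TASK

The empty steel bowl stands on the kitchen scale. With the fingertips, press the green key to switch the scale on and let it come back up, then press the blue key to zero the scale and withdraw so that all keys are up. Press lightly, about halfway down or more but without leaning on the scale; leave the yellow and red keys, the bowl and the things beside the scale alone.

Things in the scene. Friction and masses are not known exactly. Their poses are not given: they have to be found in the camera images.
- scale: white bench scale, 280 x 250 x 48 mm, fixed. Origin on the table; case spans x -155 to +125, y +-125 mm; +x runs from key panel to platform, +y along the key row towards yellow, z up. Case top z = 40. Four round keys 50 mm apart along y at x = -125; flat display at x = -81; steel platform 180 x 236 mm, top z = 48, centred at x = +32
- scale_platform (a point): centre of the upper face of the scale's steel platform, 48 mm above the table
- yellow_key_top (a point): centre of the upper face of the yellow round key, leftmost (seen from the robot) of the row, at x = -125, y = +75 mm on the scale; 26 mm across, its top 52 mm above the table (12 mm above the case) when up; it goes down with the key
- yellow_key (a joint): how far the yellow key is pressed: 0 up, grows downward, 0.008 m fully down. Spring: starts to move at about 1.7 N, 3.9 N at 4 mm, 6 N fully down; it comes back up by itself
- green_key_top (a point): centre of the upper face of the green round key, second from the left of the row, at x = -125, y = +25 mm on the scale; 26 mm across, its top 52 mm above the table (12 mm above the case) when up; it goes down with the key
- green_key (a joint): how far the green key is pressed: 0 up, grows downward, 0.008 m fully down. Spring: starts to move at about 1.7 N, 3.9 N at 4 mm, 6 N fully down; it comes back up by itself
- blue_key_top (a point): centre of the upper face of the blue round key, third from the left of the row, at x = -125, y = -25 mm on the scale; 26 mm across, its top 52 mm above the table (12 mm above the case) when up; it goes down with the key
- blue_key (a joint): how far the blue key is pressed: 0 up, grows downward, 0.008 m fully down. Spring: starts to move at about 1.7 N, 3.9 N at 4 mm, 6 N fully down; it comes back up by itself
- red_key_top (a point): centre of the upper face of the red round key, rightmost of the row, at x = -125, y = -75 mm on the scale; 26 mm across, its top 52 mm above the table (12 mm above the case) when up; it goes down with the key
- red_key (a joint): how far the red key is pressed: 0 up, grows downward, 0.008 m fully down. Spring: starts to move at about 1.7 N, 3.9 N at 4 mm, 6 N fully down; it comes back up by itself
- bowl: spun steel bowl, 136 mm across, 55 mm high, loose, standing on the scale's platform; origin at the centre of its underside, z up
- spice_jar: spice jar with a red cap, 45 mm across, 106 mm high, loose, upright beside the scale; origin at the centre of its underside, z up
- ramekin: cream ramekin with salt, 66 mm across, 38 mm high, loose, beside the scale; origin at the centre of its underside, z up
- food_tin: low food tin, mostly green, 75 mm across, 58 mm high, loose, beside the scale; origin at the centre of its underside, z up
Things that resemble listed ones, but are neither listed nor needed, are in the scene too. What is meant by the ramekin is not pink, and is the smaller of those in its own colour.

How it is judged (in metres and radians):
On the way, in this order (a step that is already met when the one before it is completed fails the run):
1. the fingers press the green key at least 3.5 mm down while the blue key is up (value of joint green_key above 0.0035 m and value of joint blue_key below 0.0015 m and contact force between the fingers and scale above 0.5 N), for 0.05 s.
2. all keys are up again (value of joint each of yellow_key, green_key, blue_key, red_key below 0.0015 m), for 0.1 s.
3. the fingers press the blue key at least 3.5 mm down while the green key is up (value of joint blue_key above 0.0035 m and value of joint green_key below 0.0015 m and contact force between the fingers and scale above 0.5 N), for 0.05 s.
At the end, for the whole second after the job is handed in: all four keys are up (within 1.5 mm); the bowl stands at rest on the scale's platform, within 15 mm of where it was and tilted less than 0.2 rad; the spice jar, ramekin and tin are upright (0.3 rad) and within 20 mm of where they were (all of step 2 and not (distance of any of spice_jar, ramekin, food_tin from where it was at the start of the episode above 0.02 m or angle between any of spice_jar, ramekin, food_tin's own z axis and vertical above 0.3 rad) and not (distance of bowl from where it was at the start of the episode above 0.015 m or angle between bowl's own z axis and vertical above 0.2 rad) and linear speed of bowl below 0.02 m/s and horizontal distance between bowl and scale_platform below 0.05 m and z of bowl in the frame of scale between 0.044 and 0.054 m); the robot touches nothing.
It fails at once if the yellow or the red key is pressed more than 2 mm (value of joint any of yellow_key, red_key above 0.002 m).
It fails at once if the fingers or the arm lean on the scale or its keys with more than 22 N (contact force between any of the fingers, the arm and scale above 22 N).
It fails at once if the bowl is moved more than 15 mm, lifted or tipped (distance of bowl from where it was at the start of the episode above 0.015 m or angle between bowl's own z axis and vertical above 0.2 rad).
It fails at once if the spice jar, ramekin or tin is moved more than 20 mm, lifted or tipped (distance of any of spice_jar, ramekin, food_tin from where it was at the start of the episode above 0.02 m or angle between any of spice_jar, ramekin, food_tin's own z axis and vertical above 0.3 rad).
It also fails if it takes over 35 s, if anything falls off the work surface, if the arm or the gripper's body presses on something with over 40 N, if the wrist force passes 120 N, or if a joint passes its speed limit or range.

ROBOT

A 6-joint arm with a two-finger parallel gripper is mounted at the origin on a cart in front of the work surface, level with it; the furniture and walls round the work are solid. World frame = base frame: x ahead of the robot, y to its left, z up, the work surface at z = 0. Lengths are in mm, angles in rad, forces in N, time in s.
With the tool pointing down it reaches from about 275 to 750 mm from the base axis. Payload 10.2 kg.
Tool frame: the origin (TCP) lies at the centre of the arm's flange, where the gripper is bolted on; the fingertips stand 173 mm ahead of it and the grasp point (between the pads) lies 155 mm ahead of it; z points along the fingers, y is the line along which they close (so a half turn about z gives the same grasp; the last joint's range is limited). The gripper opens to 85 mm and grips with 20 to 120 N. Pads are 22 mm wide; open, the fingers measure 114 mm over their backs; the gripper's body (76 mm by 85 mm) begins 54 mm behind the grasp point. The pads swing forward as they close: fully open they stand 13 mm farther back than shut.
Start: joints at [-1.553, 0.313, 1.498, -0, 1.331, -0.223], TCP at [125.188, -509.863, 404.694] pointing down, gripper open.
Joint ranges: [-2.94, 2.94], [-0.97, 2.17], [0.19, 2.56], [-1.23, 4.37], [0.02, 3.11], [-2.88, 2.88]. Speed limits (rad/s): [2.39, 2.39, 3.01, 3.14, 3.14, 3.14].

INTERFACE

Orientations are given as a unit quaternion [w, x, y, z].
In Python, from rig import status, capture, camera_info, ticket gives the robot as it stands.
- The arm moves only by the shell command python3 -m crank 'ROWS' [FORCE]. ROWS is JSON, a list of rows, each a list of 7 numbers: the shift along the tool's x, y, z as a fraction of full scale, then the turn, a rotation vector about the tool's x, y, z as a fraction of full scale, then the closure, from 0 (fully open) to 1 (shut). A call has 1 to 12 rows; each row is the pose to reach, as a shift and turn from the pose commanded when the call began, along the tool's axes at that moment; what a row does not reach only later rows make up. Full scale, the value 1, is 0.1 m for a shift and 45 degrees for a turn. A row lasts 1/10 s, in which the tool goes at most 50 mm and 8.59 degrees, less where a joint would pass 70% of its speed; a pose out of reach is approached as far as the arm can. A call with a number of a shift or a turn outside -1 to 1 is refused whole. A call with a gripper value outside its range is refused whole. The fingers move at their own pace and stop on an object; FORCE is the grip in N (left out, the last holds). Time passes only in rows, so rows that repeat a pose let the fingers close. It gives the time, the measured TCP pose, the force, the opening and the grip force at its end, in the units of the state.
- status.sense(): the state, without advancing time (a new reading comes with each control period).
- capture(name): name is "scene" or "top"; returns (picture, depth): 420x560x3 uint8, red, green, blue; 420x560 float32, mm along the optical axis (not along the pixel's ray), 0 where there is no reading.
- camera_info(name): a dict with "K" (3x3 intrinsics, pixels), "camera_from_world" (4x4, takes a point from world to camera coordinates). Camera axes: x right, y up, looking along -z (the intrinsics and any distortion apply to the point x, -y, -z); pixel columns grow to the right and rows downward; lengths in mm; the calibration is good to about 2 mm. A picture is of the moment at which its call begins. camera_info takes no time and is no camera call.
- ticket.finish_job(): hands the job in; it is judged then, once.
The state is a dict: "time_s": time; "joints": joint angles; "dq": joint speeds; "tau": joint torques, N m; "eef_pos": TCP position; "ee_rot": TCP orientation; "force": force on the tool from outside, world axes, zero at the start; "wrist_torque": the same for the moment, N m; "grip_width": opening from 0.0 (shut) to 1.0 (fully open); "grip_force": force on a finger pad.
Only numpy, scipy, OpenCV 4.12 (cv2) and the standard library are available. Lean on these libraries where they do the work, as an engineer would, in place of code of your own. Each camera call takes 0.05 s, during which the arm holds its last target. There are 200 camera calls.

## Working session

There is one attempt and no reset: what is moved stays moved. The work goes in short steps, Python scripts to look and compute and a shell command to move; the robot and the scene stay as the last step left them, time stands still between calls to the robot, and variables do not carry over. Pictures are saved under pics/ and viewed, at most 10 in all, crops included, and the job is handed in when it is done.

```bash
mkdir -p pics
python3 - <<'E'
from rig import status,capture,camera_info
import cv2,numpy as np
for n in("scene","top"):
    p,d=capture(n); cv2.imwrite(f"pics/{n}.png",p[:,:,::-1]); np.savez(f"{n}.npz",p=p,d=d)
    i=camera_info(n); print(n,i)
s=status.sense(); print(s)
E
```

```text
scene {'K': array([[388.62518285,   0.        , 284.23138569],
       [  0.        , 388.62518285, 210.62145655],
       [  0.        ,   0.        ,   1.        ]]), 'camera_from_world': array([[-6.98185017e-01, -7.15620606e-01, -2.06114269e-02,
         4.86760885e+02],
       [ 3.95734419e-01, -4.09764568e-01,  8.21880325e-01,
        -2.82145619e+02],
       [-5.96600328e-01,  5.65667878e-01,  5.69287186e-01,
        -7.86892341e+02],
       [ 0.00000000e+00,  0.00000000e+00,  0.00000000e+00,
         1.00000000e+00]])}
top {'K': array([[406.60652566,   0.        , 268.3825049 ],
       [  0.        , 406.60652566, 205.92081552],
       [  0.        ,   0.        ,   1.        ]]), 'camera_from_world': array([[-1.28257189e-01, -9.91740583e-01,  8.42683204e-04,
         1.19737418e+02],
       [ 9.66904046e-01, -1.24856134e-01,  2.22502833e-01,
        -6.20790535e+02],
       [-2.20559875e-01,  2.93523817e-02,  9.74931679e-01,
        -9.46803623e+02],
       [ 0.00000000e+00,  0.00000000e+00,  0.00000000e+00,
         1.00000000e+00]])}
{'time_s': 0.1, 'joints': array([-1.55339979e+00,  3.13406125e-01,  1.49837548e+00, -4.02538361e-05,
        1.33099968e+00, -2.23386710e-01]), 'dq': array([ 0.00124099, -0.00020678, -0.00136492,  0.00128487, -0.00011302,
        0.00063634]), 'tau': array([ 2.93162040e-03, -4.12901402e+01, -2.60141283e+01, -1.53627939e-04,
        2.99533815e-03,  2.25453482e-05]), 'eef_pos': array([ 125.18441207, -509.82111523,  404.18059248]), 'ee_rot': array([-5.93177249e-04,  9.92760927e-01,  1.20105739e-01,  4.16589818e-05]), 'force': array([-0.18591549,  0.0408886 ,  0.12446729]), 'wrist_torque': array([ 0.02298995, -0.00068267, -0.00891387]), 'grip_force': 0.0, 'grip_width': 0.9983160389167924}
```

View pics/top.png

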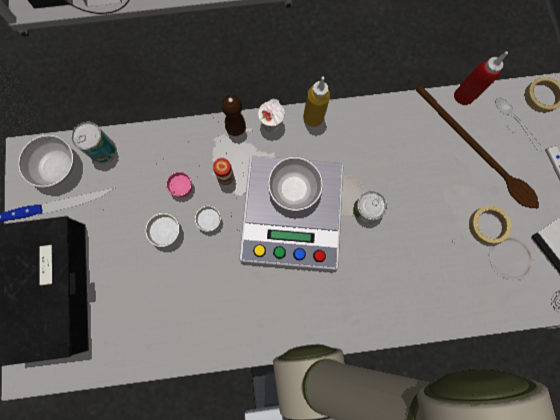

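View pics/scene.png

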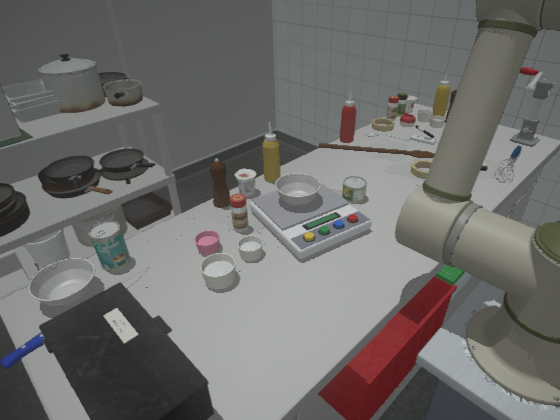

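The top view shows the scale with four keys at yellow (259,251), green (280,253), blue (299,255) and red (319,256). These could be mistaken for the keys:
- **Green:** key (280,253), display (290,236), tins at (371,206) and (95,142).
- **Blue:** key (299,255), knife handle (20,213).

I choose the second and third round keys in the row.

```bash
cat > m.py <<'E'
import cv2,numpy as np
from rig import camera_info
def ray(n,uv,z):
    i=camera_info(n);K=i["K"];T=i["camera_from_world"];R=T[:3,:3]
    v=np.linalg.solve(K,[uv[0],uv[1],1.]);d=R.T@(v*[1,-1,-1]);c=-R.T@T[:3,3]
    return c+d*(z-c[2])/d[2]
E
python3 - <<'E'
from m import *
seeds={"scene":[(309,237),(324,230),(339,224),(353,218)],"top":[(259,251),(280,253),(299,255),(319,256)]}
hs={"y":(20,35),"g":(45,85),"b":(100,130),"r":(0,8)}
for n in seeds:
    p=np.load(n+".npz")["p"];h=cv2.cvtColor(p,cv2.COLOR_RGB2HSV);P=[]
    for (k,(a,b)),s in zip(hs.items(),seeds[n]):
        m=cv2.inRange(h,(a,110,60),(b,255,255));w=np.zeros_like(m);cv2.circle(w,s,9,255,-1);m&=w
        N,l,st,c=cv2.connectedComponentsWithStats(m);j=1+st[1:,4].argmax()
        q=ray(n,c[j],51);P.append(q);print(n,k,c[j].round(1),st[j],q.round(1))
    P=np.array(P);e=P[0]-P[3];print("len",np.linalg.norm(e),"yaw of +y",np.degrees(np.arctan2(e[1],e[0])),P.mean(0))
p=np.load("top.npz")["p"];c=p[225:275,235:345,::-1];cv2.imwrite("pics/crop.png",cv2.resize(c,None,fx=6,fy=6,interpolation=2))
E
```

```text
scene y [308.8 236. ] [304 232  10   9  68] [520.8  80.1  51. ]
scene g [323.7 228.7] [320 226   9   6  37] [513.5  28.9  51. ]
scene b [338.4 223.6] [334 220   9   8  60] [500.  -16.4  51. ]
scene r [352.3 217.9] [348 214   9   8  56] [489.3 -64.4  51. ]
len 147.91191526935782 yaw of +y 77.67397038282994 [505.90996791   7.03092308  51.        ]
top y [259.1 250. ] [254 245  11  11  96] [526.8  76.   51. ]
top g [279.3 251.6] [275 247  10  10  83] [516.3  26.7  51. ]
top b [299.2 253.5] [294 248  11  12  98] [505.3 -21.6  51. ]
top r [319.1 255.3] [314 250  11  11  90] [494.6 -70.1  51. ]
len 149.6571378617297 yaw of +y 77.55302192087136 [510.76607955   2.77486044  51.        ]
```

View pics/crop.png

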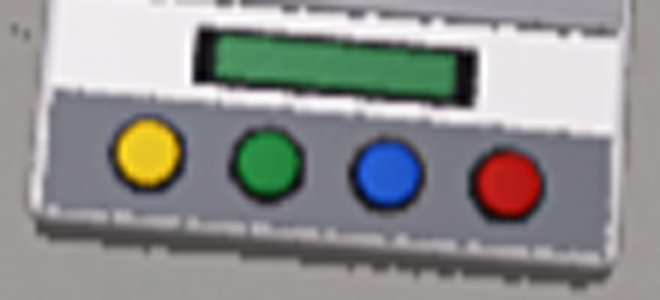

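The crop confirms the round keys in order: yellow, green, blue, red, with the display a separate bar above them. Averaged over both views, green is at about (515,27) and blue at about (504,-20). I'm moving across at height with the gripper shut.

```bash
python3 -m crank '[[0.2,-0.17,0,0,0,0,1],[0.5,-0.45,0,0,0,0,1],[0.84,-0.71,0,0,0,0,1]]' 20
python3 -m crank '[[0.4,-0.35,0,0,0,0,1],[0.84,-0.71,0,0,0,0,1],[0.84,-0.71,0,0,0,0,1]]'
python3 -m crank '[[0.4,-0.35,0,0,0,0,1],[0.84,-0.71,0,0,0,0,1],[0.84,-0.71,0,0,0,0,1]]'
python3 -m crank '[[0.4,-0.35,0,0,0,0,1],[0.84,-0.71,0,0,0,0,1],[0.84,-0.71,0,0,0,0,1]]'
python3 -m crank '[[0.4,-0.35,0,0,0,0,1],[0.84,-0.71,0,0,0,0,1],[0.84,-0.71,0,0,0,0,1]]'
python3 -m crank '[[0.4,-0.35,0,0,0,0,1],[0.84,-0.71,0,0,0,0,1],[0.84,-0.71,0,0,0,0,1],[0.84,-0.71,0,0,0,0,1]]'
cat >> m.py <<'E'
from scipy.spatial.transform import Rotation as Ro
G=np.array([515,27.,52]);B=np.array([504,-20.5,52])
def togo(t):
    from rig import status
    s=status.sense();q=np.array(s["ee_rot"]);R=Ro.from_quat(q[[1,2,3,0]]).as_matrix()
    tip=s["eef_pos"]+173*R[:,2]
    print(s["time_s"],"tip",tip.round(1),"axes",R.round(3).tolist(),"togo",(R.T@(t-tip)).round(1),"F",s["force"].round(2),s["grip_width"])
E
python3 -c "
from m import *;togo(G)"
```

```text
time_s: 0.4
eef_pos: [190.1, -419.8, 404.2]
ee_rot: [-0.001, 0.993, 0.119, -0.0]
force: [0.8, -0.1, 1.0]
grip_width: 0.514
grip_force: 0.0
time_s: 0.7
eef_pos: [256.2, -328.7, 404.7]
ee_rot: [-0.0, 0.993, 0.122, 0.0]
force: [-0.2, 0.2, 0.4]
grip_width: 0.008
grip_force: 0.0
time_s: 1.0
eef_pos: [320.6, -240.2, 404.7]
ee_rot: [-0.0, 0.993, 0.122, 0.0]
force: [-0.0, -0.6, 0.1]
grip_width: 0.001
grip_force: 0.0
time_s: 1.3
eef_pos: [385.2, -151.6, 404.6]
ee_rot: [-0.0, 0.993, 0.122, 0.0]
force: [-0.3, -0.2, -1.0]
grip_width: -0.004
grip_force: 0.0
time_s: 1.6
eef_pos: [450.0, -63.0, 404.4]
ee_rot: [-0.0, 0.993, 0.122, 0.0]
force: [-0.7, -0.6, -0.1]
grip_width: 0.001
grip_force: 0.0
time_s: 2.0
eef_pos: [513.6, 23.7, 404.1]
ee_rot: [0.0, 0.993, 0.121, -0.001]
force: [0.5, -0.5, -1.0]
grip_width: 0.002
grip_force: 0.0
2.0 tip [513.4  23.6 231.1] axes [[0.971, 0.24, -0.001], [0.24, -0.971, -0.0], [-0.001, -0.0, -1.0]] togo [  2.6  -2.9 179.1] F [ 0.52 -0.48 -0.97] 0.002031565358846503
```

```bash
python3 -m crank '[[0.02,-0.03,0.3,0,0,0,1],[0.03,-0.03,0.6,0,0,0,1],[0.03,-0.03,0.9,0,0,0,1],[0.03,-0.03,0.9,0,0,0,1]]'
python3 -m crank '[[0,0,0.3,0,0,0,1],[0,0,0.6,0,0,0,1],[0,0,0.7,0,0,0,1],[0,0,0.7,0,0,0,1],[0,0,0.7,0,0,0,1]]'
python3 - <<'E'
from m import *;togo(G)
from rig import capture
p,d=capture("scene");a=p[170:270,230:400,::-1];a=cv2.resize(a,None,fx=4,fy=4,interpolation=2)
cv2.imwrite("pics/c1.png",a)
p,d=capture("top");a=p[200:285,230:350,::-1];cv2.imwrite("pics/c2.png",cv2.resize(a,None,fx=6,fy=6,interpolation=2))
E
```

```text
time_s: 2.4
eef_pos: [514.1, 25.7, 311.7]
ee_rot: [-0.001, 0.993, 0.119, -0.004]
force: [-0.4, -0.0, 0.5]
grip_width: -0.002
grip_force: 0.0
time_s: 2.9
eef_pos: [515.7, 27.1, 246.4]
ee_rot: [0.0, 0.993, 0.12, 0.001]
force: [0.9, 0.4, 0.6]
grip_width: 0.0
grip_force: 0.0
2.9 tip [516.1  27.   73.4] axes [[0.971, 0.238, 0.002], [0.238, -0.971, -0.0], [0.002, 0.001, -1.0]] togo [-1.2 -0.3 21.4] F [0.94 0.4  0.57] 0.0001692034760777254
```

View pics/c1.png

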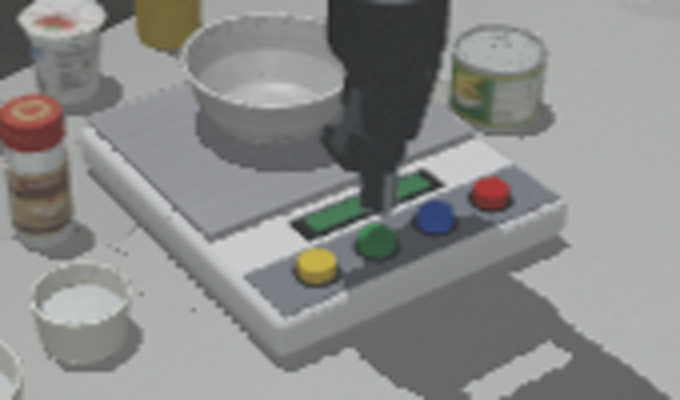

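The fingertip (crop 382,215) is about 20 mm above the green key (377,240) and lined up with it. Now I'm lowering in small steps.

```bash
python3 -m crank '[[0,0,0.1,0,0,0,1],[0,0,0.18,0,0,0,1],[0,0,0.18,0,0,0,1],[0,0,0.18,0,0,0,1]]'
python3 -c "
from m import *;togo(G)"
python3 -m crank '[[0,0,0.02,0,0,0,1],[0,0,0.04,0,0,0,1],[0,0,0.06,0,0,0,1],[0,0,0.06,0,0,0,1],[0,0,0.06,0,0,0,1]]'
python3 -c "
from m import *;togo(G)"
```

```text
time_s: 3.4
eef_pos: [515.2, 27.7, 226.4]
ee_rot: [-0.0, 0.993, 0.12, -0.0]
force: [0.6, 0.3, 0.1]
grip_width: -0.002
grip_force: 0.0
3.4 tip [515.1  27.7  53.4] axes [[0.971, 0.239, -0.001], [0.239, -0.971, 0.0], [-0.001, -0.0, -1.0]] togo [-0.3  0.7  1.4] F [0.62 0.27 0.07] -0.0022993461608566594
time_s: 3.9
eef_pos: [515.4, 27.7, 220.9]
ee_rot: [0.0, 0.993, 0.12, 0.0]
force: [-1.1, 0.8, 4.3]
grip_width: 0.005
grip_force: 2.0
3.9 tip [515.5  27.7  47.9] axes [[0.971, 0.238, 0.001], [0.238, -0.971, -0.0], [0.001, 0.0, -1.0]] togo [-0.6  0.6 -4.1] F [-1.07  0.84  4.26] 0.004740322455167595
```

```bash
python3 -m crank '[[0,0,0.015,0,0,0,1],[0,0,0.015,0,0,0,1],[0,0,0.015,0,0,0,1]]'
python3 -m crank '[[0,0,-0.1,0,0,0,1],[0,0,-0.25,0,0,0,1],[0,0,-0.25,0,0,0,1],[0,0,-0.25,0,0,0,1],[-0.1,0.22,-0.25,0,0,0,1],[-0.22,0.43,-0.25,0,0,0,1],[-0.22,0.43,-0.25,0,0,0,1],[-0.22,0.43,-0.25,0,0,0,1]]'
python3 - <<'E'
from m import *;togo(B)
from rig import capture
p,d=capture("scene");a=p[170:270,230:400,::-1];a=cv2.resize(a,None,fx=4,fy=4,interpolation=2)
cv2.imwrite("pics/c3.png",a)
E
```

```text
time_s: 4.2
eef_pos: [515.4, 27.7, 219.3]
ee_rot: [0.0, 0.993, 0.12, 0.0]
force: [0.7, 0.5, 5.1]
grip_width: -0.001
grip_force: 2.5
time_s: 5.0
eef_pos: [504.0, -19.4, 243.7]
ee_rot: [-0.0, 0.993, 0.12, -0.001]
force: [-0.0, 0.3, -0.5]
grip_width: 0.001
grip_force: 0.0
5.0 tip [503.8 -19.3  70.7] axes [[0.971, 0.238, -0.001], [0.238, -0.971, 0.0], [-0.001, -0.001, -1.0]] togo [-0.1  1.2 18.7] F [-0.03  0.27 -0.54] 0.001351845431636775
```

View pics/c3.png

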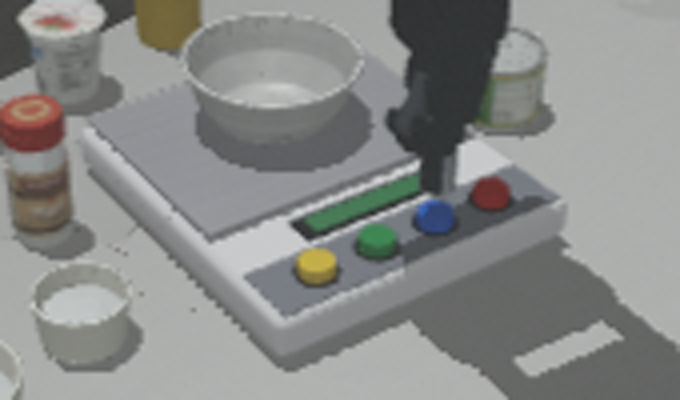

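The green key is up again (377,240), and the tip (440,190) hangs over the blue key (435,217). I'm pressing blue the same way, then withdrawing.

```bash
python3 -m crank '[[0,0.01,0.1,0,0,0,1],[0,0.01,0.17,0,0,0,1],[0,0.01,0.19,0,0,0,1],[0,0.01,0.21,0,0,0,1],[0,0.01,0.23,0,0,0,1],[0,0.01,0.23,0,0,0,1],[0,0.01,0.23,0,0,0,1]]'
python3 -c "
from m import *;togo(B)"
python3 -m crank '[[0,0,0.015,0,0,0,1],[0,0,0.015,0,0,0,1],[0,0,0.015,0,0,0,1]]'
```

```text
time_s: 5.75
eef_pos: [504.4, -20.2, 221.4]
ee_rot: [-0.0, 0.993, 0.12, -0.0]
force: [-1.6, 2.2, 4.0]
grip_width: -0.006
grip_force: 1.9
5.75 tip [504.4 -20.2  48.4] axes [[0.971, 0.239, -0.0], [0.239, -0.971, 0.0], [0.0, -0.0, -1.0]] togo [-0.4  0.3 -3.6] F [-1.58  2.22  4.04] -0.006001198592317018
time_s: 6.05
eef_pos: [504.4, -20.3, 219.8]
ee_rot: [-0.0, 0.993, 0.12, 0.0]
force: [-1.7, 3.1, 4.7]
grip_width: -0.001
grip_force: 2.3
```

```bash
python3 -m crank '[[0,0,-0.1,0,0,0,1],[0,0,-0.4,0,0,0,1],[0,0,-0.8,0,0,0,1],[0,0,-0.8,0,0,0,1],[0,0,-0.8,0,0,0,1],[0,0,-0.8,0,0,0,1]]'
python3 - <<'E'
from m import *;togo(B)
from rig import capture
p,d=capture("scene");a=p[170:270,230:400,::-1];a=cv2.resize(a,None,fx=4,fy=4,interpolation=2)
cv2.imwrite("pics/c4.png",a)
E
```

```text
time_s: 6.65
eef_pos: [504.1, -20.4, 298.8]
ee_rot: [-0.0, 0.993, 0.12, -0.001]
force: [-0.3, 0.3, -0.2]
grip_width: -0.003
grip_force: 0.0
6.65 tip [503.8 -20.3 125.8] axes [[0.971, 0.238, -0.002], [0.238, -0.971, 0.0], [-0.002, -0.001, -1.0]] togo [ 0.2  0.3 73.8] F [-0.34  0.33 -0.21] -0.0032912732150599745
```

View pics/c4.png

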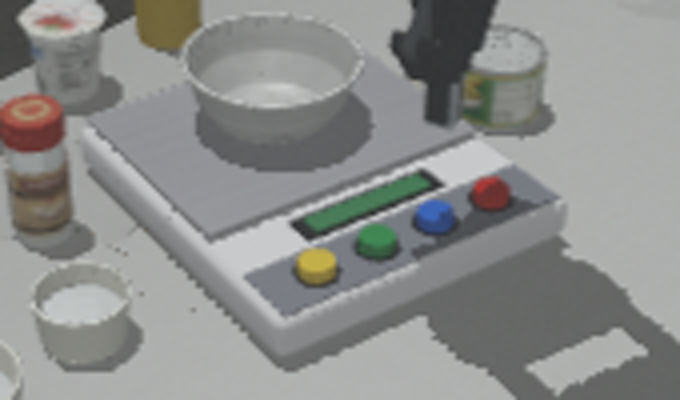

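All four keys are up, from yellow (317,266) to red (490,193). The bowl and neighbours have not moved, and the gripper is clear of the scale.

```bash
python3 -c "
from rig import ticket;print(ticket.finish_job())"
```

```text
the job is handed in; nothing more can be done
None
```

I pressed the green key and let it come back up, then pressed the blue key and withdrew. Both went down roughly 5 mm at about 5 N. The last picture showed all four keys up and nothing else moved, and I handed the job in after about 7 s on the robot's clock, with no verdict returned.

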